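# Stroke the freezer's slide controller to full

### The job

Turn the freezer up to its strongest setting on the grey slide controller: with the fingertips together and pointing straight down, touch the very tip of the thin end of the bowed steel strip, press it in a few millimetres, and stroke along the middle of the strip, following its bow, to the broad end, in one light stroke without lifting off on the way. Finish while holding: the program ends with the fingertips still resting on the broad end, pressing it lightly. Do not shift the controller, and leave the nut, the valve stem and everything else where they stand.

Things in the scene. Friction and masses are not known exactly. Their poses are not given: they have to be found in the camera images.
- controller: The freezer's slide controller: a low grey plastic console, 150 mm (own x) by 240 mm (own y), 1.5 kg, standing loose on rubber feet on the white shelf at any yaw. Its flat deck is 24 mm above the shelf. Origin: centre of its underside, z up. On the deck lies the bowed steel strip, thin end towards own +y, broad end towards own -y, bulging towards own +x; its flat top is 34 mm above the shelf (10 mm above the deck).
- strip (a joint): How far the steel strip is pressed straight down, in m: 0 = up, 0.008 = bottomed out (its top then still 2 mm above the deck). Springs: it yields at about 1.5 N and gains 0.6 N per mm (about 4 N at 4 mm); it sinks level wherever it is pressed and springs back when let go. It feels a finger when down by more than 1 mm; 3 to 5 mm is a good light stroke.
- mark0 (a point): Point on the top face of the strip, on its centre line, at the very end of the thin end: the stroke starts here. The strip is one rigid arc of 90 mm centre-line radius over 130 degrees (204 mm long), tapering from 10 mm wide here to 32 mm at the broad end. All marks sink with it.
- mark1 (a point): Point on the top face of the strip, on its centre line, 34 mm along from the thin end (a short black tick on the deck stands beside it, on the outside of the bow).
- mark2 (a point): Point on the top face of the strip, on its centre line, 68 mm along from the thin end (a short black tick on the deck stands beside it, on the outside of the bow).
- mark3 (a point): Point on the top face of the strip, on its centre line, 102 mm along from the thin end (a short black tick on the deck stands beside it, on the outside of the bow).
- mark4 (a point): Point on the top face of the strip, on its centre line, 136 mm along from the thin end (a short black tick on the deck stands beside it, on the outside of the bow).
- mark5 (a point): Point on the top face of the strip, on its centre line, 170 mm along from the thin end (a short black tick on the deck stands beside it, on the outside of the bow).
- mark6 (a point): Point on the top face of the strip, on its centre line, at the broad end: the stroke finishes here.
- lug_nut: Loose steel lug nut, six-sided, 24 mm across corners, 32 mm tall, conical seat up, standing on the controller's deck inside the bow, 55 mm or more from the centre line of the strip. Origin: centre of its underside. Leave alone.
- valve_stem: Loose brass-toned tyre valve stem on a black rubber foot, 19 mm across, 43 mm tall, standing on the deck inside the bow, 55 mm or more from the centre line of the strip. Origin: centre of its underside. Leave alone.
- coaster: Loose dark silicone coaster, 96 mm across, 6 mm thick, on the shelf. Origin: centre of its underside. Leave alone.
- socket: Loose black impact socket, 34 mm across, 50 mm tall, standing on the coaster. Origin: centre of its underside. Leave alone.
- jar: Loose jar, 68 mm across, 85 mm tall, on the shelf. Origin: centre of its underside. Leave alone.
- carton: Loose cardboard carton 70 x 80 x 60 mm on the shelf. Origin: centre of its underside. Leave alone.

How it is judged:
On the way, in this order (a step that is already met when the one before it is completed fails the run):
1. closed fingertips press the strip lightly at the thin end (horizontal distance between the grasp point and mark0 below 0.015 m and value of joint strip above 0.001 m and contact force between the fingers and controller above 0.3 N), for 0.08 s.
2. closed fingertips press the strip lightly at tick 1 (horizontal distance between the grasp point and mark1 below 0.015 m and value of joint strip above 0.001 m and contact force between the fingers and controller above 0.3 N), for 0.08 s.
3. closed fingertips press the strip lightly at tick 2 (horizontal distance between the grasp point and mark2 below 0.015 m and value of joint strip above 0.001 m and contact force between the fingers and controller above 0.3 N), for 0.08 s.
4. closed fingertips press the strip lightly at tick 3 (horizontal distance between the grasp point and mark3 below 0.015 m and value of joint strip above 0.001 m and contact force between the fingers and controller above 0.3 N), for 0.08 s.
5. closed fingertips press the strip lightly at tick 4 (horizontal distance between the grasp point and mark4 below 0.015 m and value of joint strip above 0.001 m and contact force between the fingers and controller above 0.3 N), for 0.08 s.
6. closed fingertips press the strip lightly at tick 5 (horizontal distance between the grasp point and mark5 below 0.015 m and value of joint strip above 0.001 m and contact force between the fingers and controller above 0.3 N), for 0.08 s.
7. closed fingertips press the strip lightly at the broad end (horizontal distance between the grasp point and mark6 below 0.015 m and value of joint strip above 0.001 m and contact force between the fingers and controller above 0.3 N), for 0.08 s.
At the end, for the whole second after the job is handed in: The fingertips rest over the broad end (within 15 mm of mark 6, seen from above), the strip is pressed down more than 1 mm with 0.3 to 15 N, the controller stands still within 15 mm of its start, and every bystander is within 18 mm of its start (all of step 7 and contact force between the fingers and controller below 15 N and distance of controller from where it was at the start of the episode below 0.015 m and linear speed of controller below 0.02 m/s and distance of each of lug_nut, valve_stem, coaster, socket, jar, carton from where it was at the start of the episode below 0.018 m); the arm keeps its last pose, push and grip.
It fails at once if the controller was shoved, lifted or tipped (more than 15 mm or 0.15 rad) (distance of controller from where it was at the start of the episode above 0.015 m or angle between controller's own z axis and vertical above 0.15 rad).
It fails at once if pressed harder than a light touch (over 15 N on the controller) (contact force between any of the fingers, the arm and controller above 15 N).
It fails at once if the fingertips came off the strip part-way: low over its middle stretch (within 17 mm of marks 1 to 5, fingertips less than about 25 mm above it) while it was not pressed (value of joint strip below 0.0005 m and ((horizontal distance between the grasp point and mark1 below 0.017 m and z of the grasp point in the frame of mark1 below 0.045 m) or (horizontal distance between the grasp point and mark2 below 0.017 m and z of the grasp point in the frame of mark2 below 0.045 m) or (horizontal distance between the grasp point and mark3 below 0.017 m and z of the grasp point in the frame of mark3 below 0.045 m) or (horizontal distance between the grasp point and mark4 below 0.017 m and z of the grasp point in the frame of mark4 below 0.045 m) or (horizontal distance between the grasp point and mark5 below 0.017 m and z of the grasp point in the frame of mark5 below 0.045 m))).
It fails at once if a bystander was moved (over 18 mm), lifted or knocked over (distance of any of lug_nut, valve_stem, coaster, socket, jar, carton from where it was at the start of the episode above 0.018 m or angle between any of lug_nut, valve_stem, coaster, socket, jar, carton's own z axis and vertical above 0.5 rad).
It also fails if it takes over 38 s, if anything falls off the work surface, if the arm or the gripper's body presses on something with over 40 N, if the wrist force passes 120 N, or if a joint passes its speed limit or range.

### The arm

A 7-joint arm with a two-finger parallel gripper is mounted at the origin on the work surface. World frame = base frame: x ahead of the robot, y to its left, z up, the work surface at z = 0. Lengths are in m, angles in rad, forces in N, time in s.
With the tool pointing down it reaches from about 0.425 to 0.925 m from the base axis. Payload 6.8 kg.
Tool frame: the origin (TCP) lies between the finger pads; the fingertips stand 8 mm ahead of it and the grasp point (between the pads) lies 11 mm behind it (bot.finger_overhang is the x of the fingertips in the tool frame, in m); x points along the fingers, y is the direction in which the jaws open and shut, and the axes are right-handed (so a half turn about x gives the same grasp; the last joint's range is limited). The gripper opens to 85 mm and grips with 20 to 120 N. Pads are 22 mm wide; open, the fingers measure 114 mm over their backs; the gripper's body (76 mm by 85 mm) begins 54 mm behind the grasp point. The pads swing forward as they close: fully open they stand 13 mm farther back than shut.
Start: joints at [1.045, 0.477, 0.022, 1.555, -0.011, 1.109, -0.083], TCP at [0.274, -0.617, 0.239] pointing down, gripper open.
Joint ranges: [-2.96, 2.96], [-0.34, 2.1], [-1.41, 1.46], [0.24, 2.44], [-1.37, 4.51], [0.17, 1.92], [-2.96, 2.96]. Speed limits (rad/s): [2.39, 2.39, 3.14, 3.14, 3.14, 3.14, 3.14].

### API

Orientations are given as a unit quaternion [w, x, y, z].
In Python, from cell import bot, get_image gives the robot as it stands.
- The arm moves only by the tool carry_out, never from a script. Its argument "plan" is one flat list of numbers, 4 for each row, row after row: the shift along the tool's x, y, z in mm, then the turn about the tool's x in degrees. A call has 1 to 10 rows; each row is the pose to reach, as a shift and turn from the pose commanded when the call began, along the tool's axes at that moment; what a row does not reach only later rows make up. A row lasts 1/12 s, in which the tool goes at most 41.7 mm and 7.16 degrees, less where a joint would pass 70% of its speed; a pose out of reach is approached as far as the arm can. A call with a gripper value outside its range is refused whole. "fingers" is the opening, from 0 (shut) to 1 (fully open), set as the call begins (left out, the last holds). The fingers move at their own pace and stop on an object; "newtons" is the grip in N (left out, the last holds). Time passes only in rows, so rows that repeat a pose let the fingers close. It gives the time, the measured TCP pose, the force and the opening at its end, in the units of the state.
- bot.sense(): the state, without advancing time (a new reading comes with each control period).
- get_image(name): name is "scene" or "top" or "wrist"; returns a dict with "frame" (420x560x3 uint8, red, green, blue), "z_map" (420x560 float32, m along the optical axis (not along the pixel's ray), 0 where there is no reading), "fx", "fy", "cx", "cy" (pixels), "cam_to_world" (4x4, takes a point from camera to world coordinates); the wrist camera has in their place "hand_eye" (4x4, takes a point from camera to tool coordinates, whose origin is the TCP and whose axes are the tool frame's). Camera axes: x right, y up, looking along -z (the intrinsics and any distortion apply to the point x, -y, -z); pixel columns grow to the right and rows downward; lengths in m; the calibration is good to about 2 mm. The wrist camera is an equidistant fisheye: a pixel r from the principal point sees the ray r / f radians off the axis. A picture is of the moment at which its call begins: read the wrist's pose just before it.
- bot.job_done(): hands the job in, once; it reports no verdict.
The state is a dict: "time_s": time; "q": joint angles; "qvel": joint speeds; "joint_efforts": joint torques, N m; "eef_pos": TCP position; "orientation": TCP orientation; "force": force on the tool from outside, world axes, zero at the start; "wrist_torque": the same for the moment, N m; "finger_gap": finger opening in m.
Only numpy, scipy, OpenCV 4.12 (cv2) and the standard library are available. Lean on these libraries where they do the work, as an engineer would, in place of code of your own. Each camera call takes 0.05 s, during which the arm holds its last target.

## Working session

There is one attempt and no reset: what is moved stays moved. The work goes in short steps, Python scripts to look and compute and a tool call to move; the robot and the scene stay as the last step left them, time stands still between calls to the robot, and variables do not carry over. Pictures are saved under pics/ and viewed, and the job is handed in when it is done.

Besides the shell and the picture viewer there is one more tool, called after "Emit:" as name(argument=value, ...) on one line, values as JSON. carry_out: Moves the arm, as the interface text tells. Its arguments: {"type":"object","properties":{"plan":{"type":"array","items":{"type":"number"}},"fingers":{"type":"number"},"newtons":{"type":"number"}},"required":["plan"]}

```bash
mkdir -p pics; ls
python3 - <<'E'
from cell import bot, get_image
import cv2, numpy as np
print(bot.sense()); print(bot.finger_overhang)
for n in ("scene","top","wrist"):
    im=get_image(n); cv2.imwrite(f"pics/{n}0.png",im["frame"][:,:,::-1])
    np.savez(f"{n}0.npz",**{k:v for k,v in im.items()})
    print(n,im["fx"],im["fy"],im["cx"],im["cy"],np.round(im.get("cam_to_world",im.get("hand_eye")),3).tolist())
E
```

```text
pics
{'time_s': 0.0, 'q': array([ 1.04490829,  0.47782774,  0.02229674,  1.55645154, -0.01149281,
        1.10930124, -0.08310067]), 'qvel': array([ 8.05037415e-05, -6.04829001e-05,  2.21665069e-05,  1.97620751e-04,
       -3.78770037e-05, -5.47900167e-04, -7.48270405e-04]), 'joint_efforts': array([ 5.25352916e-04, -5.96457803e+01,  1.60801381e+00, -2.81189185e+01,
        1.22925412e-02,  9.53998620e-03, -3.41737825e-05]), 'eef_pos': array([ 0.27364804, -0.61640689,  0.2383063 ]), 'orientation': array([-0.14602725, -0.69155032, -0.14729265,  0.69190973]), 'force': array([-0.26854461, -0.14680583, -1.11418366]), 'wrist_torque': array([-0.02317678, -0.03081536,  0.01412455]), 'finger_gap': 0.08546605240575579}
0.008
scene 458.487408317003 458.487408317003 280.80246204721016 218.9327344152586 [[-0.062, -0.571, 0.819, 1.37], [0.998, -0.025, 0.058, 0.039], [-0.013, 0.821, 0.571, 0.639], [0.0, 0.0, 0.0, 1.0]]
top 400.04881948583943 400.04881948583943 285.9988736297545 205.81439729650353 [[-0.021, 0.985, -0.173, 0.326], [-1.0, -0.019, 0.012, 0.008], [0.009, 0.173, 0.985, 1.154], [0.0, 0.0, 0.0, 1.0]]
wrist 325.19226210127806 325.19226210127806 277.7094114007344 208.6526956708593 [[0.0, 0.299, -0.954, -0.134], [1.0, 0.001, 0.0, -0.001], [0.002, -0.954, -0.299, -0.077], [0.0, 0.0, 0.0, 1.0]]
```

View pics/top0.png

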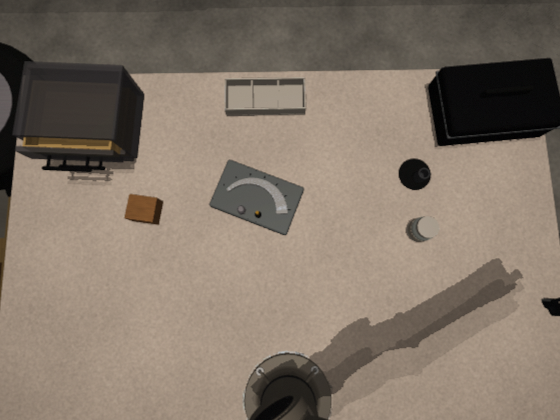

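View pics/scene0.png

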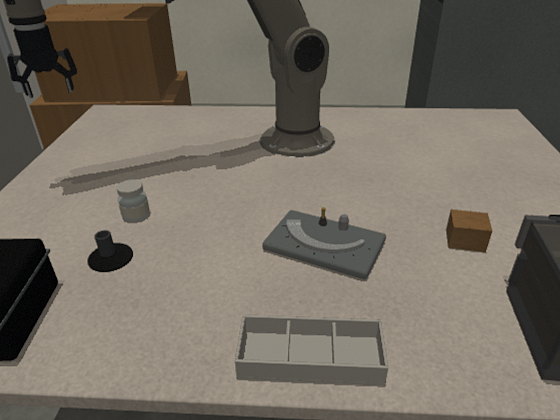

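View pics/wrist0.png

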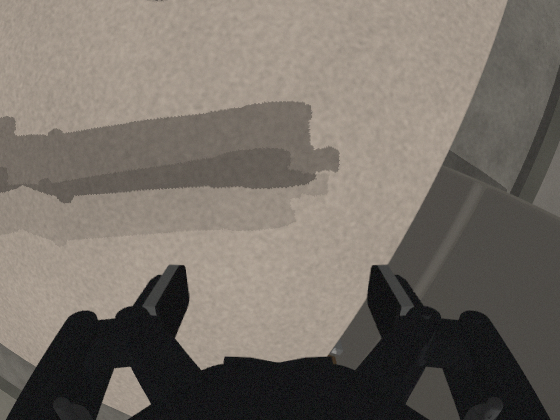

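The top view shows the grey console near px (257,197), with the strip's thin end near (229,190) and its broad end near (283,210). The strip bulges away from the robot, and the nut and stem stand on the robot side. I'll measure coarsely first, then look with the wrist camera.

```bash
cat > h.py <<'E'
import numpy as np, cv2
def ray(im,uv):
    uv=np.atleast_2d(uv).astype(float)
    x=(uv[:,0]-im["cx"])/im["fx"]; y=(uv[:,1]-im["cy"])/im["fy"]
    return np.c_[x,-y,-np.ones(len(x))]
def plane(im,uv,z):
    M=im["cam_to_world"]; d=ray(im,uv)@M[:3,:3].T; o=M[:3,3]
    return o+d*((z-o[2])/d[:,2])[:,None]
def depthpt(im,uv):
    uv=np.atleast_2d(uv); M=im["cam_to_world"]
    zz=im["z_map"][uv[:,1].astype(int),uv[:,0].astype(int)]
    return (ray(im,uv)*zz[:,None])@M[:3,:3].T+M[:3,3]
E
python3 - <<'E'
from h import *
im=dict(np.load("top0.npz"))
f=im["frame"]
pts=[(229,190),(284,210),(257,181),(220,200),(257,140),(240,209),(257,213)]
P=depthpt(im,pts); print(np.round(P,4)); print(f[[p[1] for p in pts],[p[0] for p in pts]])
for i,(u,v) in enumerate(pts): print(u,v,np.round(plane(im,[(u,v)],0.034),4))
c=cv2.resize(f[150:245,200:315,::-1],None,fx=6,fy=6,interpolation=cv2.INTER_CUBIC); cv2.imwrite("pics/topcrop.png",c)
s=dict(np.load("scene0.npz"))["frame"]
cv2.imwrite("pics/scenecrop.png",cv2.resize(s[200:285,255:395,::-1],None,fx=5.5,fy=5.5,interpolation=cv2.INTER_CUBIC))
from scipy.spatial.transform import Rotation as R
from cell import bot
q=bot.sense()["orientation"]; print(np.round(R.from_quat(q[[1,2,3,0]]).as_matrix(),4))
E
```

```text
[[ 0.5729  0.1561  0.0282]
 [ 0.5115 -0.0008  0.0285]
 [ 0.5959  0.0749  0.0368]
 [ 0.5446  0.182   0.0259]
 [ 0.7307  0.0759  0.0026]
 [ 0.5122  0.1217  0.0557]
 [ 0.4982  0.0738  0.0678]]
[[113 110 108]
 [153 148 142]
 [146 141 134]
 [ 88  89  84]
 [171 153 136]
 [120 111 110]
 [131  95  30]]
229 190 [[0.5716 0.1553 0.034 ]]
284 210 [[ 0.5106 -0.0007  0.034 ]]
257 181 [[0.5965 0.0751 0.034 ]]
220 200 [[0.543  0.1808 0.034 ]]
257 140 [[0.7197 0.0741 0.034 ]]
240 209 [[0.5159 0.124  0.034 ]]
257 213 [[0.5035 0.0759 0.034 ]]
[[-7.000e-04  4.057e-01 -9.140e-01]
 [ 1.200e-03 -9.140e-01 -4.057e-01]
 [-1.000e+00 -1.400e-03  1.000e-04]]
```

View pics/topcrop.png

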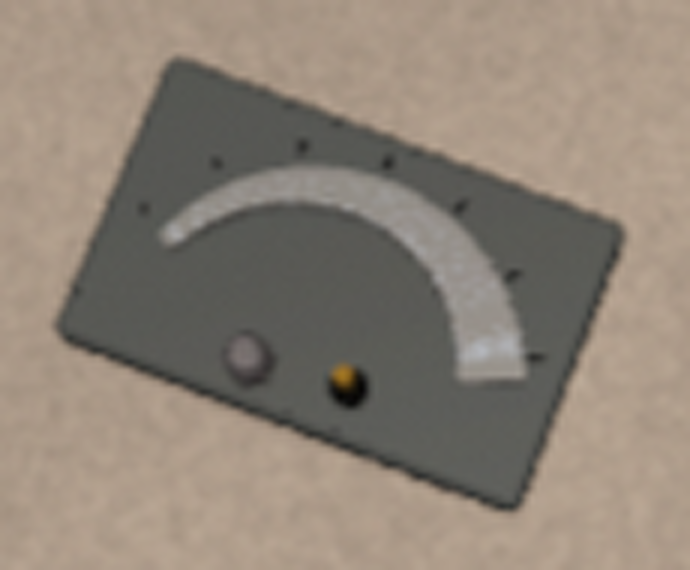

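View pics/scenecrop.png

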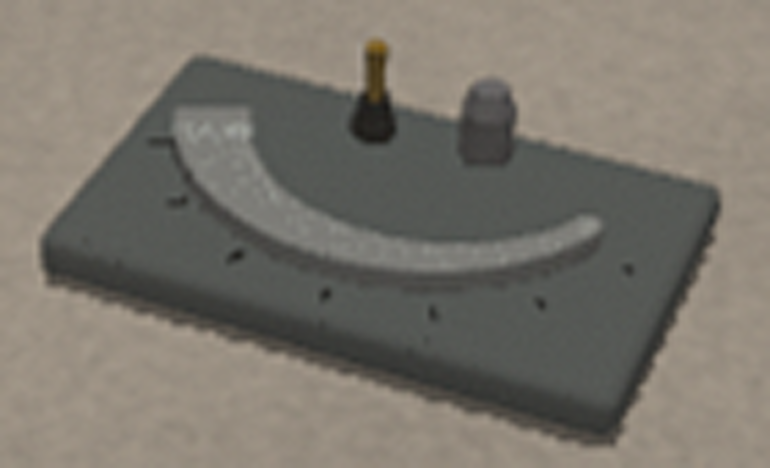

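```bash
cat >> h.py <<'E'
from scipy.optimize import least_squares
def strip_from_mask(uv_edge, proj):
    pass
E
python3 - <<'E'
from h import *
for n,box in (("top",(205,155,310,240)),("scene",(258,205,392,282))):
    im=dict(np.load(n+"0.npz")); f=im["frame"].astype(int)
    x0,y0,x1,y1=box
    lum=f.sum(2)/3; sat=f.max(2)-f.min(2)
    # console: low saturation vs beige shelf
    m=np.zeros(lum.shape,np.uint8); m[y0:y1,x0:x1]=((sat<16)&(lum>25))[y0:y1,x0:x1]
    cs,_=cv2.findContours(m,cv2.RETR_EXTERNAL,cv2.CHAIN_APPROX_NONE); c=max(cs,key=cv2.contourArea)
    dk=plane(im,c[:,0,:],0.024)[:,:2]
    r=cv2.minAreaRect((dk*1000).astype(np.float32)); print(n,"console rect mm",r)
    inside=np.zeros_like(m); cv2.drawContours(inside,[c],-1,1,-1)
    s=((lum>118)&(inside>0)).astype(np.uint8)
    k,lab,st,_=cv2.connectedComponentsWithStats(s); i=1+np.argmax(st[1:,4]); s=(lab==i)
    v,u=np.nonzero(s); P=plane(im,np.c_[u,v],0.034)[:,:2]
    zz=depthpt(im,np.c_[u,v])[:,2]; print("strip px",len(u),"z med",np.median(zz), "bbox",u.min(),u.max(),v.min(),v.max())
    fit=least_squares(lambda p:np.hypot(*(P-p[:2]).T)-0.09,[P[:,0].mean()-.07,P[:,1].mean()-.02],loss="soft_l1",f_scale=0.005); print("centre",fit.x,"rms",np.std(fit.fun))
    d=P-fit.x[:2]; a=np.degrees(np.arctan2(d[:,1],d[:,0])); print("angles",np.percentile(a,[0,1,50,99,100]))
    for lo in range(int(a.min()),int(a.max()),15):
        w=(a>=lo)&(a<lo+15); rr=np.hypot(*d[w].T); print(lo,np.round(rr.mean()*1000,1),np.round((rr.max()-rr.min())*1000,1))
E
```

```text
top console rect mm ((553.0114135742188, 77.6047592163086), (237.13816833496094, 148.90399169921875), 67.61732482910156)
strip px 540 z med 0.034247841373152066 bbox 227 287 178 212
centre [0.50959724 0.09635925] rms 0.006943519285178994
angles [-93.28411234 -92.91474645 -43.13065938  41.80076611  44.87852419]
-93 90.6 31.2
-78 89.7 29.0
-63 89.7 26.4
-48 89.5 23.2
-33 89.9 20.9
-18 90.0 17.8
-3 90.1 15.9
12 89.9 12.5
27 90.0 10.6
42 90.4 6.2
scene console rect mm ((553.5999755859375, 82.44749450683594), (242.60125732421875, 207.0702667236328), 67.5560531616211)
strip px 500 z med 0.03433661755710027 bbox 287 363 220 248
centre [0.50878736 0.09582321] rms 0.006334035432823679
angles [-93.32963928 -92.56473374 -42.47089426  41.48987608  44.64844223]
-93 90.2 29.9
-78 90.2 26.6
-63 89.9 23.4
-48 89.5 22.1
-33 89.6 18.0
-18 90.3 16.0
-3 89.8 13.8
12 89.8 10.3
27 90.5 8.4
42 90.7 5.2
```

Run:
```python
from h import *
im=dict(np.load("top0.npz")); 
t=np.array([(143,208),(217,163),(302,146),(388,160),(460,207),(515,275),(535,357)])/6-0.5+5/60+np.array([200,150])
P=plane(im,t,0.024)[:,:2]; d=P-[.5095,.0962]; print("top",np.round(np.degrees(np.arctan2(d[:,1],d[:,0])),1),np.round(np.hypot(*d.T)*1000))
im=dict(np.load("scene0.npz")); 
t=np.array([(628,269),(540,303),(434,313),(326,294),(236,256),(178,201),(160,141)])/5.5-0.4+np.array([255,200])
P=plane(im,t,0.024)[:,:2]; d=P-[.509,.096]; print("scene",np.round(np.degrees(np.arctan2(d[:,1],d[:,0])),1),np.round(np.hypot(*d.T)*1000))
# lug etc
```

```text
top [ 43.2  21.7  -0.  -22.  -43.8 -66.1 -87.3] [112. 111. 111. 111. 110. 112. 111.]
scene [ 43.1  21.2  -0.3 -22.2 -44.  -66.1 -88.1] [111. 111. 111. 110. 111. 111. 111.]
```

Both cameras agree:

| Quantity | Value |
|---|---|
| Arc centre | (0.509, 0.096) |
| Fitted radius | 90 mm |
| Tick angles | 43° to -87.5°, in 21.7° steps as expected |
| Deck and strip heights | match the description |

I'll move to a hover with the fingers shut and look with the wrist camera.

Emit:
carry_out(plan=[0,-15,-13,0,0,-45,-40,0,0,-75,-66,0,0,-105,-92,0,0,-135,-118,0,0,-165,-145,0,0,-195,-171,0,0,-225,-197,0,0,-255,-224,0,0,-285,-250,0], fingers=0, newtons=20)

```text
time_s: 0.98
eef_pos: [0.3869, -0.2531, 0.2393]
orientation: [0.147, 0.692, 0.147, -0.692]
force: [0.7, 0.2, -0.4]
finger_gap: 0.0002
```

Emit:
carry_out(plan=[0,-30,-26,0,0,-60,-52,0,0,-90,-79,0,0,-120,-105,0,0,-150,-131,0,0,-180,-157,0,0,-210,-184,0,0,-228,-200,0,0,-235,-207,0,0,-235,-207,0])

```text
time_s: 1.82
eef_pos: [0.481, 0.0463, 0.2393]
orientation: [0.148, 0.692, 0.148, -0.691]
force: [0.2, -1.1, -0.5]
finger_gap: -0.0001
```

Run:
```python
from cell import bot, get_image
import cv2, numpy as np
s=bot.sense()
im=get_image("wrist"); cv2.imwrite("pics/wrist1.png",im["frame"][:,:,::-1])
np.savez("wrist1.npz",pos=s["eef_pos"],quat=s["orientation"],**im)
for k in("time_s","q","qvel","eef_pos","orientation","force","finger_gap"): print(k,np.round(s[k],4))
```

```text
time_s 1.8167
q [ 0.1651  0.1914 -0.4367  1.9772  0.0951  0.9923 -1.4654]
qvel [ 0.0441 -0.0187  0.0554  0.0322  0.005   0.0089  0.0448]
eef_pos [0.481  0.0463 0.2393]
orientation [ 0.1478  0.6915  0.1485 -0.6913]
force [ 0.2229 -1.0854 -0.4916]
finger_gap -0.0001
```

View pics/wrist1.png

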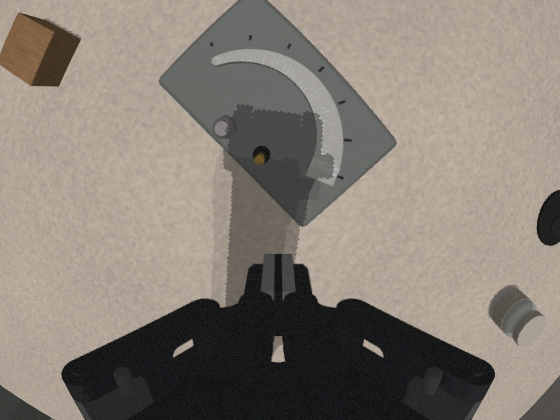

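The wrist view shows the thin end at px (214,61), the broad end at (337,183) and all seven ticks. The nut is at (222,128) and the stem at (261,156).

```bash
cat >> h.py <<'E'
from scipy.spatial.transform import Rotation as R
def wplane(im,uv,z):
    uv=np.atleast_2d(uv).astype(float)
    d=uv-[im["cx"],im["cy"]]; r=np.hypot(*d.T); th=r/im["fx"]; k=np.sin(th)/np.maximum(r,1e-9)
    v=np.c_[d[:,0]*k,-d[:,1]*k,-np.cos(th)]
    q=im["quat"]; Rt=R.from_quat(q[[1,2,3,0]]).as_matrix(); H=im["hand_eye"]
    o=Rt@H[:3,3]+im["pos"]; w=v@H[:3,:3].T@Rt.T
    return o+w*((z-o[2])/w[:,2])[:,None]
E
python3 - <<'E'
from h import *
im=dict(np.load("wrist1.npz")); f=im["frame"]
g=cv2.cvtColor(f,cv2.COLOR_RGB2GRAY)
seed=np.array([(211,44),(250,37),(289,46),(321,68),(341,101),(347,140),(340,178)])
T=[]
for u,v in seed:
    w=g[v-5:v+6,u-5:u+6].astype(float); w=np.clip(np.median(w)-15-w,0,None); yy,xx=np.mgrid[v-5:v+6,u-5:u+6]; T.append([(w*xx).sum()/w.sum(),(w*yy).sum()/w.sum()])
T=np.array(T); print(np.round(T,1).tolist())
P=wplane(im,T,.024)[:,:2]
fit=least_squares(lambda p:np.hypot(*(P-p[:2]).T)-.111,[.509,.096]); c=fit.x; d=P-c
print("tick centre",c,"r",np.round(np.hypot(*d.T)*1000,1),"ang",np.round(np.degrees(np.arctan2(d[:,1],d[:,0])),1))
S=np.array([(214,61),(337,183)]); P=wplane(im,S,.034); print(P, np.round(np.hypot(*(P[:,:2]-c).T)*1000,1),np.degrees(np.arctan2(*(P[:,:2]-c).T[::-1])))
m=((f.min(2)>118)).astype(np.uint8); m[230:]=0; m[:,:195]=0; m[:,370:]=0
sat=f.max(2).astype(int)-f.min(2); m[sat>14]=0
k,lab,st,_=cv2.connectedComponentsWithStats(m); i=1+np.argmax(st[1:,4]); print(st[i])
v,u=np.nonzero(lab==i); P=wplane(im,np.c_[u,v],.034)[:,:2]
fit=least_squares(lambda p:np.hypot(*(P-p[:2]).T)-.09,[.509,.096],loss="soft_l1",f_scale=.005); print("strip centre",fit.x)
for n,px in(("nut top",(222,127)),("stem base",(262,152))): print(n,wplane(im,[px],.05 if n[0]=="n" else .03))
E
```

```text
[[211.1, 43.9], [250.0, 37.2], [288.6, 45.7], [320.9, 68.7], [341.3, 101.9], [347.3, 139.8], [340.2, 177.0]]
tick centre [0.50794558 0.09799251] r [111.5 111.1 111.  110.9 110.6 110.5 112.1] ang [ 43.1  21.3  -0.5 -22.3 -44.1 -66.  -87.7]
[[ 0.57233868  0.16080693  0.034     ]
 [ 0.50605418 -0.0112302   0.034     ]] [ 90.  109.2] [ 44.28898212 -90.99208822]
[ 211   49  133  137 3475]
strip centre [0.50778478 0.09443009]
nut top [[0.51296312 0.12286181 0.05      ]]
stem base [[0.5028442  0.07585371 0.03      ]]
```

```bash
cat > tgt.py <<'E'
from h import *
from cell import bot
C=np.array([.5085,.0963]); TH=42.7-21.67*np.arange(7)
def pt(th): t=np.radians(th); return C+.09*np.array([np.cos(t),np.sin(t)])
def shift(p3,s):
    q=s["orientation"]; return R.from_quat(q[[1,2,3,0]]).as_matrix().T@(np.array(p3)-s["eef_pos"])*1000
E
python3 - <<'E'
from tgt import *
s=bot.sense(); print(s["eef_pos"],s["force"]); print(np.round([pt(t) for t in TH],4).tolist())
print(np.round(shift([*pt(TH[0]),.075],s),1))
print(R.from_quat(s["orientation"][[1,2,3,0]]).as_matrix().round(4))
E
```

```text
[0.48046366 0.04389221 0.2390225 ] [ 0.55464908 -0.80167824  0.48098683]
[[0.5746, 0.1573], [0.5925, 0.1286], [0.5985, 0.0953], [0.5918, 0.0621], [0.5733, 0.0338], [0.5456, 0.0143], [0.5127, 0.0064]]
[ 163.9  -65.2 -132.3]
[[-7.000e-04  4.072e-01 -9.133e-01]
 [-2.000e-04 -9.133e-01 -4.072e-01]
 [-1.000e+00 -1.000e-04  7.000e-04]]
```

Emit:
carry_out(plan=[0,-10,-20,0,5,-22,-45,0,20,-35,-72,0,45,-49,-100,0,75,-60,-122,0,105,-65,-132,0,130,-65,-132,0,147,-65,-132,0,158,-65,-132,0,163,-65,-132,0])

```text
time_s: 2.7
eef_pos: [0.5741, 0.1537, 0.0744]
orientation: [-0.146, -0.691, -0.145, 0.693]
force: [0.3, -1.0, 0.5]
finger_gap: 0.0
```

Emit:
carry_out(plan=[0,0,0,0,0,0,0,0,0,0,0,0])

```text
time_s: 2.95
eef_pos: [0.5758, 0.1565, 0.0777]
orientation: [0.146, 0.693, 0.146, -0.691]
force: [-0.8, -0.5, -0.1]
finger_gap: 0.0003
```

Run:
```python
from tgt import *
from cell import get_image
s=bot.sense(); print(s["time_s"],s["eef_pos"],s["force"],s["finger_gap"])
print(np.round(shift([*pt(TH[0]),.045],s),1))
for n in("scene","wrist"):
    im=get_image(n); f=im["frame"]
    cv2.imwrite(f"pics/{n}2.png",cv2.resize(f[130:290,240:430,::-1],None,fx=3.5,fy=3.5,interpolation=cv2.INTER_CUBIC) if n=="scene" else f[:,:,::-1])
```

```text
2.95 [0.57584912 0.15645467 0.07772031] [-0.76312373 -0.45762107 -0.09692654] 0.0003003801419243086
[32.7 -1.3  0.8]
```

View pics/scene2.png

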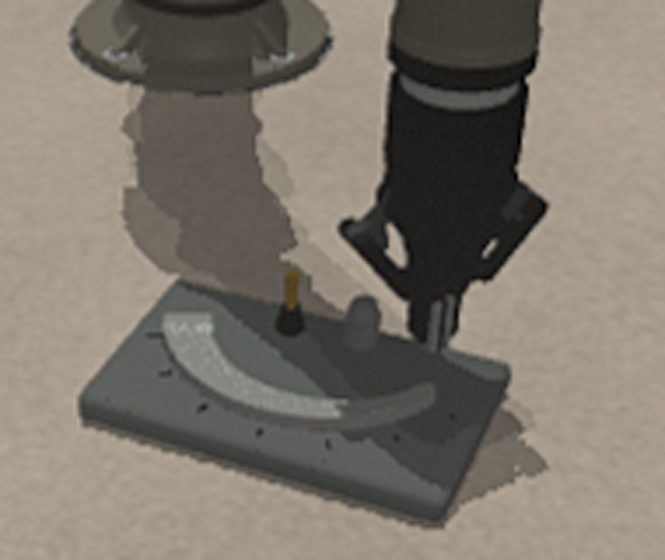

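View pics/wrist2.png

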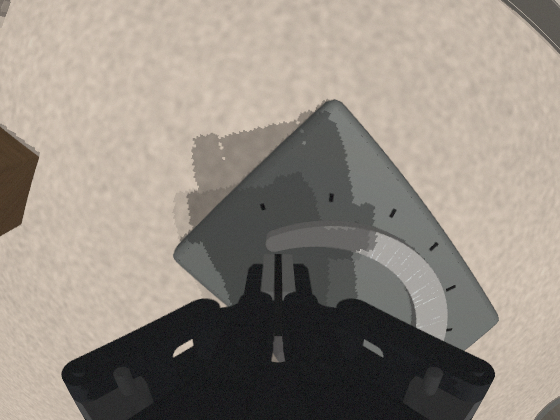

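The fingers hang over the thin end and the scene is undisturbed. I'll average several readings, since the sensor is noisy, and then descend.

```bash
cat >> tgt.py <<'E'
from cell import get_image
def avg(n=8):
    A=[]
    for i in range(n):
        get_image("wrist"); s=bot.sense(); q=s["orientation"]; q=q*np.sign(q[0]); A.append(np.r_[s["eef_pos"],s["force"],q])
    A=np.array(A); print("t",round(s["time_s"],2),"pos",A[:,:3].mean(0).round(4),"sd",A[:,:3].std(0).round(4),"F",A[:,3:6].mean(0).round(2),"sd",A[:,3:6].std(0).round(2))
    m=A.mean(0); return dict(eef_pos=m[:3],force=m[3:6],orientation=m[6:]/np.linalg.norm(m[6:]),q=s["q"])
E
python3 - <<'E'
from tgt import *
s=avg(); print(np.round(shift([*pt(TH[0]),.0455],s),1)); print(s["q"].round(2)); print(R.from_quat(s["orientation"][[1,2,3,0]]).as_matrix().round(4))
E
```

```text
t 3.45 pos [0.5751 0.1568 0.0768] sd [0.0002 0.     0.0004] F [ 0.13 -0.01 -0.1 ] sd [0.56 0.72 0.28]
[31.3 -0.7  0.3]
[-0.07  0.58 -0.39  1.85  0.3   0.77 -1.78]
[[ 8.000e-04  4.057e-01 -9.140e-01]
 [ 2.000e-04 -9.140e-01 -4.057e-01]
 [-1.000e+00  2.000e-04 -8.000e-04]]
```

Emit:
carry_out(plan=[5,0,0,0,12,0,0,0,19,0,0,0,25,0,0,0,29,0,0,0,32,0,0,0,33,0,0,0,33,0,0,0,33,0,0,0])

```text
time_s: 4.2
eef_pos: [0.575, 0.1568, 0.0434]
orientation: [0.147, 0.692, 0.147, -0.692]
force: [0.2, 0.2, 0.8]
finger_gap: -0.0002
```

Run:
```python
from tgt import *
s=avg(6); print(np.round(shift([*pt(TH[0]),.038],s),1))
```

```text
t 4.5 pos [0.5751 0.1568 0.0436] sd [0.0001 0.     0.    ] F [-0.21  0.02  0.04] sd [0.17 0.46 0.43]
[ 5.6 -0.7  0.2]
```

Emit:
carry_out(plan=[1,0,0,0,2,0,0,0,3,0,0,0,4,0,0,0,4,0,0,0,4,0,0,0])

```text
time_s: 5.0
eef_pos: [0.5751, 0.1568, 0.0395]
orientation: [0.147, 0.692, 0.147, -0.692]
force: [0.1, -0.1, 2.4]
finger_gap: 0.0004
```

Run:
```python
from tgt import *
s=avg(8)
```

```text
t 5.4 pos [0.5751 0.1568 0.0394] sd [0. 0. 0.] F [0.3  0.07 3.09] sd [0.35 0.39 0.3 ]
```

The press reads 3.1 N at 2.6 mm, which matches the given spring. Next I'll work out the stroke in blocks, turning the wrist 60° along the way so the knuckles stay clear of the nut and stem.

```bash
cat > blk.py <<'E'
from tgt import *
import sys
a0,a1,n,tpr,lead=float(sys.argv[1]),float(sys.argv[2]),int(sys.argv[3]),float(sys.argv[4]),int(sys.argv[5])
s=avg(3)
ra=np.arctan2(*(s["eef_pos"][:2]-C)[::-1]); print("now at angle",np.degrees(ra).round(1),"r",round(np.hypot(*(s["eef_pos"][:2]-C))*1000,1),"q7",s["q"][6].round(2))
q=s["orientation"]; M=R.from_quat(q[[1,2,3,0]]).as_matrix(); print("yaw y",np.degrees(np.arctan2(M[1,1],M[0,1])).round(1))
for i in range(n):
    th=a0+(a1-a0)*(i+1)/n
    print(np.round(shift([*pt(th),.0378],s),1), round((i+1)*tpr,1))
E
python3 blk.py 42.7 22 8 1.3 2
```

```text
t 5.55 pos [0.575  0.1567 0.0394] sd [0. 0. 0.] F [ 0.74 -0.04  3.09] sd [0.3  0.21 0.68]
now at angle 42.2 r 89.9 q7 -1.81
yaw y -66.1
[ 1.6  3.2 -1.1] 1.3
[ 1.6  7.1 -2.1] 2.6
[ 1.6 11.1 -3. ] 3.9
[ 1.6 15.1 -3.7] 5.2
[ 1.6 19.1 -4.2] 6.5
[ 1.6 23.2 -4.5] 7.8
[ 1.6 27.2 -4.7] 9.1
[ 1.6 31.3 -4.6] 10.4
```

Emit:
carry_out(plan=[0.8,0,0,0,1.6,0,0,0,1.6,3,-1,1,1.6,7,-2,2.5,1.6,11,-3,4,1.6,15,-3.7,5,1.6,19,-4.2,6.5,1.6,23,-4.5,8,1.6,27,-4.7,9,1.6,31,-4.6,10])

```text
time_s: 6.38
eef_pos: [0.592, 0.1299, 0.0378]
orientation: [0.085, 0.702, 0.085, -0.702]
force: [-1.1, 2.4, 3.3]
finger_gap: 0.0001
```

```bash
python3 blk.py 22.4 -6 10 1.3 0
```

```text
t 6.53 pos [0.5923 0.1289 0.0378] sd [0.     0.0001 0.    ] F [0.49 0.16 4.48] sd [0.47 1.13 0.18]
now at angle 21.2 r 90.0 q7 -1.9
yaw y -76.2
[-0.   2.6 -0.3] 1.3
[-0.   7.1 -0.7] 2.6
[-0.  11.5 -0.8] 3.9
[-0.  16.  -0.7] 5.2
[-0.  20.4 -0.4] 6.5
[-0.  24.9  0.2] 7.8
[-0.  29.3  0.9] 9.1
[ 0.  33.6  1.9] 10.4
[ 0.  37.9  3.1] 11.7
[ 0.  42.1  4.5] 13.0
```

At tick 1 the fingers are on the arc (r = 90.0 mm) with a 4.5 N press. Continuing.

Emit:
carry_out(plan=[0,2.6,-0.3,1.5,0,7,-0.7,3,0,11.5,-0.8,4,0,16,-0.7,5.5,0,20.4,-0.4,7,0,25,0.2,8,0,29.3,0.9,9,0,33.6,1.9,10.5,0,38,3.1,12,0,42,4.5,13])

```text
time_s: 7.37
eef_pos: [0.5976, 0.0878, 0.0378]
orientation: [0.005, 0.707, 0.005, -0.707]
force: [-0.0, 2.8, 3.4]
finger_gap: -0.0005
```

```bash
python3 blk.py -6 -34 10 1.3 0
```

```text
t 7.52 pos [0.5975 0.0868 0.0377] sd [0.     0.0001 0.    ] F [ 0.87 -0.23  4.38] sd [0.21 1.17 0.72]
now at angle -6.1 r 89.5 q7 -2.01
yaw y -89.2
[-0.1  4.2  0.1] 1.3
[-0.1  8.5  0.9] 2.6
[-0.1 12.8  2. ] 3.9
[-0.1 17.   3.2] 5.2
[-0.1 21.2  4.7] 6.5
[-0.1 25.2  6.3] 7.8
[-0.1 29.2  8.2] 9.1
[-0.1 33.1 10.3] 10.4
[-0.1 36.9 12.5] 11.7
[-0.1 40.6 14.9] 13.0
```

Emit:
carry_out(plan=[0,4.2,0.1,1.5,0,8.5,0.9,3,0,12.8,2,4,0,17,3.2,5.5,0,21.2,4.7,7,0,25.2,6.3,8,0,29.2,8.2,9,0,33,10.3,10.5,0,37,12.5,12,0,40.6,14.9,13])

```text
time_s: 8.35
eef_pos: [0.5831, 0.047, 0.0378]
orientation: [-0.075, 0.703, -0.075, -0.703]
force: [0.7, 2.5, 4.2]
finger_gap: -0.0003
```

```bash
python3 blk.py -34 -62 10 1.3 0
```

```text
t 8.5 pos [0.5825 0.0461 0.0376] sd [0.     0.0001 0.    ] F [ 0.41 -0.6   3.73] sd [0.55 1.41 0.16]
now at angle -34.1 r 89.5 q7 -2.14
yaw y -102.2
[-0.2  4.1  1.1] 1.3
[-0.2  8.   3.1] 2.6
[-0.2 11.9  5.2] 3.9
[-0.2 15.6  7.5] 5.2
[-0.2 19.2 10. ] 6.5
[-0.2 22.7 12.6] 7.8
[-0.1 26.1 15.5] 9.1
[-0.1 29.3 18.5] 10.4
[-0.1 32.4 21.6] 11.7
[-0.1 35.3 24.9] 13.0
```

The fingers are past tick 3 with r and force still good. Continuing.

Emit:
carry_out(plan=[0,4.1,1.1,1.5,0,8,3.1,3,0,11.9,5.2,4,0,15.6,7.5,5.5,0,19.2,10,7,0,22.7,12.6,8,0,26,15.5,9,0,29.3,18.5,10.5,0,32.4,21.6,12,0,35.3,25,13])

```text
time_s: 9.33
eef_pos: [0.5511, 0.0179, 0.0378]
orientation: [-0.154, 0.69, -0.154, -0.69]
force: [2.1, 1.0, 3.9]
finger_gap: -0.0001
```

```bash
python3 blk.py -62 -87 10 1.1 0
```

```text
t 9.48 pos [0.5502 0.0174 0.0375] sd [0.     0.     0.0001] F [ 0.25 -0.99  3.91] sd [0.38 0.4  0.34]
now at angle -62.2 r 89.3 q7 -2.28
yaw y -115.2
[-0.2  3.3  1.7] 1.1
[-0.2  6.3  4.2] 2.2
[-0.2  9.2  6.9] 3.3
[-0.2 11.9  9.7] 4.4
[-0.2 14.6 12.6] 5.5
[-0.2 17.  15.7] 6.6
[-0.2 19.4 18.8] 7.7
[-0.2 21.6 22.1] 8.8
[-0.2 23.7 25.4] 9.9
[-0.2 25.6 28.8] 11.0
```

Emit:
carry_out(plan=[0,3.3,1.7,1,0,6.3,4.2,2,0,9.2,6.9,3,0,12,9.7,4.5,0,14.6,12.6,5.5,0,17,15.7,6.5,0,19.4,18.8,7.5,0,21.6,22,9,0,23.7,25.4,10,0,25.6,28.8,11])

```text
time_s: 10.32
eef_pos: [0.5141, 0.0071, 0.0377]
orientation: [-0.219, 0.672, -0.22, -0.672]
force: [2.1, -0.2, 4.4]
finger_gap: 0.0
```

Emit:
carry_out(plan=[0,0,0,0,0,0,0,0,0,0,0,0,0,0,0,0])

```text
time_s: 10.65
eef_pos: [0.5133, 0.007, 0.0373]
orientation: [0.218, -0.672, 0.219, 0.673]
force: [-1.4, 0.1, 4.0]
finger_gap: 0.0003
```

Run:
```python
from tgt import *
s=avg(5); print("dist to mark6 mm",1000*np.hypot(*(s["eef_pos"][:2]-pt(TH[6]))))
for n in("scene","top"):
    im=get_image(n); f=im["frame"]
    cv2.imwrite(f"pics/{n}3.png",cv2.resize(f[130:290,240:430,::-1],None,fx=3.5,fy=3.5,interpolation=cv2.INTER_CUBIC) if n=="scene" else f[:,:,::-1])
    np.savez(n+"3.npz",**im)
im=get_image("wrist"); cv2.imwrite("pics/wrist3.png",im["frame"][:,:,::-1])
a=dict(np.load("top0.npz"));b=dict(np.load("top3.npz"))
def corners(im):
    f=im["frame"].astype(int); sat=f.max(2)-f.min(2); m=np.zeros(sat.shape,np.uint8); m[155:240,205:310]=((sat<16)&(f.sum(2)>75))[155:240,205:310]
    cs,_=cv2.findContours(m,cv2.RETR_EXTERNAL,cv2.CHAIN_APPROX_NONE); c=max(cs,key=cv2.contourArea); return cv2.boundingRect(c)
print(corners(a),corners(b))
```

```text
t 10.9 pos [0.5133 0.007  0.0373] sd [0.0001 0.     0.    ] F [-2.45 -0.69  4.21] sd [0.6  0.11 0.32]
dist to mark6 mm 0.8884190450701599
(210, 160, 94, 75) (210, 160, 100, 80)
```

View pics/scene3.png

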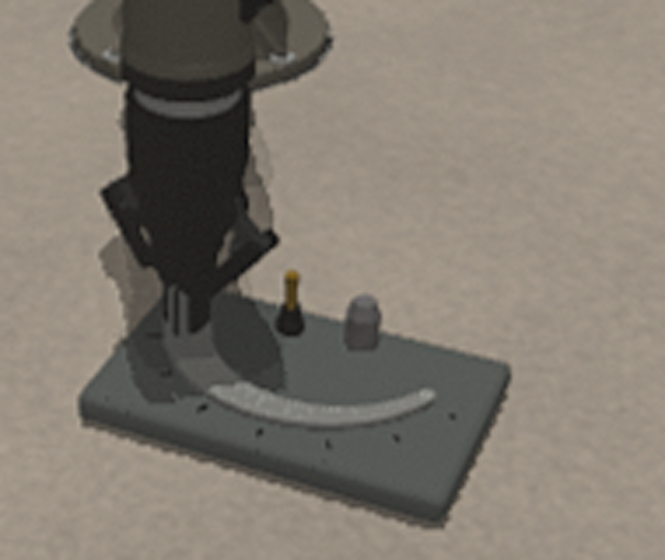

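View pics/wrist3.png

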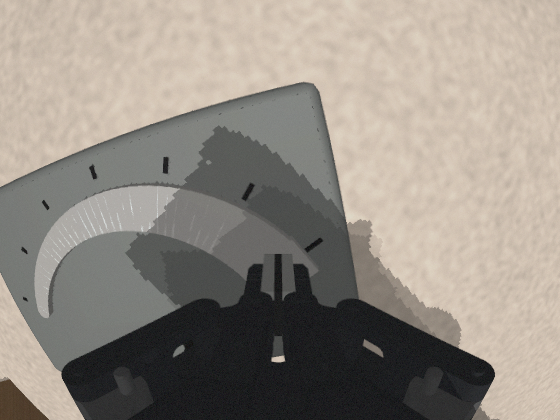

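The scene view matches the one before the stroke: console corners at (440,525) and (510,370), stem at (291,300) and nut at (362,322). The fingertips rest on the broad end at about 4.2 N, within about 1 mm of mark 6 by my estimate. Handing in.

Run:
```python
from cell import bot
print(bot.job_done()); s=bot.sense(); print(s["time_s"],s["eef_pos"],s["force"])
```

```text
the job is handed in; nothing more can be done
None
the job is handed in; nothing more can be done
```

I stroked the strip once from the thin tip to the broad end with the fingertips shut and pointing down. I handed the job in at about 11 s, with the fingertips still pressing the broad end. The hand-in reported no verdict, and I could take no reading after it.

- **Stroke:** the measured path kept to 89–90 mm from the arc centre (90 mm nominal) at every stop. I turned the wrist about 60° along the way so the gripper stayed clear of the nut and stem.
- **Press:** the averaged downward force was 3.7–4.5 N at every stop during the stroke, with the strip about 4–4.7 mm down.
- **Finish:** the last check put the fingertips 0.9 mm from my estimate of mark 6, at 4.2 N. There was also a sideways force of about 2.5 N, which I left alone.
- **Scene:** in the scene camera the console, nut and stem looked the same as just before the stroke. I did not re-measure the jar, coaster, socket or carton afterwards, but the arm did not go near them during the stroke.
- **Disagreements:** the console's outline in the top view grew by a few pixels at the end. I put this down to the gripper and its shadow over that corner and did not check further. The three views' estimates of the arc centre differed by up to about 3.5 mm, well inside the 15 mm tolerance.

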